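# Hold the mill crank level over its repair jig

## Task

First take the yellow dropper bottle off the blue repair jig and stand it upright in the white tray. Then lift the rolling-mill crank by its balance point (much nearer the heavy dark boss than the wooden grip) and hold it level and still about 5 cm clear above the jig, lined up ready to be lowered: boss over the round nest, arm over the fork. Finish while still holding it there, wooden grip upwards, and leave the jar, the ring mandrel and the cork block alone.

Things in the scene. Friction and masses are not known exactly. Their poses are not given: they have to be found in the camera images.
- crank_balance (a point): Balance point of the loose steel hand crank (0.5 to 0.85 kg), at mid height of its arm, 21 mm above the crank's underside. x points along the arm from boss to wooden grip, z up. Arm: straight bar 14 mm wide (y), 12 to 30 mm above the underside, bare from 28 mm on the boss side to 90 mm on the grip side of this point. The crank lies level on the bench on boss and end foot.
- crank_boss (a point): Point on the axis of the crank's heavy dark steel boss (42 mm diameter, 34 mm high), 49 mm from the balance point along -x, 21 mm above the crank's underside.
- crank_end (a point): Point on the axis of the crank's far end, 150 mm from the boss axis along +x (101 mm from the balance point), 21 mm above the crank's underside. Here a 22 mm steel foot reaches down to the underside and a wooden grip, 23 mm thick, stands up to 95 mm above the underside.
- jig: Blue repair jig, fixed to the bench: plate 200 x 70 x 10 mm with a brass nest and a brass fork. Origin on the bench, directly under where the crank's balance point belongs; x points from nest to fork and is the plate's long direction (plate from x = -85 to +115 mm).
- jig_nest (a point): Centre of the round brass nest (60 mm outside, 46 mm inside), at the height of its rim, 20 mm above the bench; at x = -49 mm on the jig. The crank's boss belongs over it.
- jig_fork (a point): Centre of the brass fork's slot (22 mm wide), at the height of its two prongs' tops, 36 mm above the bench; at x = +55 mm on the jig, 104 mm from the nest. The crank's arm belongs over it.
- bottle_mid (a point): Middle (45 mm above its underside) of a closed yellow dropper bottle with a black cap: 32 mm diameter up to 60 mm height, then narrowing, 90 mm high in all, 60 g. It starts standing on the jig's plate (10 mm above the bench) between nest and fork.
- bottle: The same yellow bottle; origin at the centre of its underside, z up along the bottle.
- crank: The same crank; origin on its underside, 21 mm below the balance point; x from boss to grip, z up.
- tray_in (a point): Centre of the inner floor (5 mm above the bench) of a white open tray, fixed to the bench, 150 (x) x 130 (y) mm outside, walls 5 mm thick and 22 mm high.
- jar_mid (a point): Middle of a small amber glass jar with a red lid, 54 mm diameter, 55 mm high. Bystander, loose.
- mandrel_mid (a point): Middle of an upright tapered steel ring mandrel on a round foot, foot 58 mm diameter, 110 mm high. Bystander, loose.
- block_mid (a point): Middle of a cork sanding block, 50 x 30 x 30 mm. Bystander, loose.
Mind the look-alikes: they are no part of the job. Several things look just like the jig: the one meant starts nearest to the robot's base.

How it is judged:
By the outcome, as a careful person would: the job done as asked, in the order asked, and still so for the second after the job is handed in, while the arm keeps its last pose, push and grip.
It also fails if it takes over 58 s, if anything falls off the work surface, if the arm or the gripper's body presses on something with over 40 N, if the wrist force passes 120 N, or if a joint passes its speed limit or range.

## Robot

A 6-joint arm with a two-finger parallel gripper is mounted at the origin on the work surface. World frame = base frame: x ahead of the robot, y to its left, z up, the work surface at z = 0. Lengths are in m, angles in rad, forces in N, time in s.
With the tool pointing down it reaches from about 0.275 to 0.85 m from the base axis. Payload 19 kg.
Tool frame: the origin (TCP) lies on the centre line of the jaws, within the pads' length; the fingertips stand 11 mm ahead of it and the grasp point (between the pads) lies 8 mm behind it (bot.tips_ahead is the z of the fingertips in the tool frame, in m); z points along the fingers, y is the direction in which the jaws open and shut (so a half turn about z gives the same grasp; the last joint's range is limited). The gripper opens to 85 mm and grips with 20 to 120 N. Pads are 22 mm wide; open, the fingers measure 114 mm over their backs; the gripper's body (76 mm by 85 mm) begins 54 mm behind the grasp point. The pads swing forward as they close: fully open they stand 13 mm farther back than shut.
Start: joints at [1.073, 0.15, 1.437, -0, 1.554, -0.134], TCP at [0.205, 0.537, 0.242] pointing down, gripper open.
Joint ranges: [-2.8, 2.8], [-0.68, 2.1], [0.12, 2.68], [-1.39, 4.53], [0.16, 2.79], [-2.81, 2.81]. Speed limits (rad/s): [1.89, 1.89, 2.22, 3.01, 3.01, 3.01].

## Interface

Orientations are given as a unit quaternion [w, x, y, z].
In Python, from bench import bot, grip, planner, eyes, sign_off, get_time, get_joint_positions, get_qvel, get_joint_efforts, get_eef_pos, get_tcp_rot, get_contact_force, get_ft_torque, get_gripper_width gives the robot as it stands. The module is installed in compiled form; this text tells all that it offers. Calls block until the motion is done:
- bot.move_to(position, orientation): joint-space move of the TCP to a pose.
- bot.servo_line(position, rotation=None, speed=0.15): straight line of the TCP; rotation=None keeps the orientation; speed is the mean speed in m/s.
- bot.move_joints(angles): joint-space move.
- grip(opening): finger opening in m; the grip force is fixed at half the most; returns when the fingers have stopped.
- bot.pause(seconds).
- planner.solve_ik(position, orientation): joint angles nearest the present ones, or None.
- eyes.camera(name): name is "scene" or "top" or "wrist"; returns the picture (400x640x3 uint8, red, green, blue); there is no depth.
- eyes.camera_model(name): a dict with "camera_matrix" (3x3 intrinsics, pixels), "extrinsics" (4x4, takes a point from camera to world coordinates); the wrist camera has in their place "tool_from_camera" (4x4, takes a point from camera to tool coordinates, whose origin is the TCP and whose axes are the flange's). Camera axes: x right, y down, z forward; pixel columns grow to the right and rows downward; lengths in m; the calibration is good to about 2 mm. A picture is of the moment at which its call begins: read the wrist's pose just before it. camera_model takes no time and is no camera call.
A pose or a line that the arm cannot do raises bot.Unreachable and nothing moves.
- sign_off(): hands the job in, once; it reports no verdict.
Readings, each from a call of its own:
- get_time(): time.
- get_joint_positions(): joint angles.
- get_qvel(): joint speeds.
- get_joint_efforts(): joint torques, N m.
- get_eef_pos(): TCP position.
- get_tcp_rot(): TCP orientation.
- get_contact_force(): force on the tool from outside, world axes, zero at the start.
- get_ft_torque(): the same for the moment, N m.
- get_gripper_width(): finger opening in m.
Only numpy, scipy, OpenCV 4.12 (cv2) and the standard library are available. Lean on these libraries where they do the work, as an engineer would, in place of code of your own. Each camera call takes 0.05 s, during which the arm holds its last target.

## Working session

There is one attempt and no reset: what is moved stays moved. The work goes in short steps, each a Python script; the robot and the scene stay as the last script left them, time stands still between calls to the robot, and variables do not carry over. Pictures are saved under pics/ and viewed, and the job is handed in when it is done.

```bash
mkdir -p pics; ls; python3 - <<'E'
from bench import *
import cv2,numpy as np
for n in ["scene","top","wrist"]:
    p=eyes.camera(n); cv2.imwrite(f"pics/{n}0.png",p[:,:,::-1])
    m=eyes.camera_model(n); print(n); print({k:np.round(v,4).tolist() for k,v in m.items()})
print(get_time(),get_eef_pos(),get_tcp_rot(),bot.tips_ahead,get_gripper_width())
E
```

```text
pics
scene
{'camera_matrix': [[438.3879, 0.0, 320.3502], [0.0, 438.3879, 195.5882], [0.0, 0.0, 1.0]], 'extrinsics': [[0.5929, 0.4658, -0.6569, 1.2594], [0.8051, -0.3616, 0.4702, -0.5613], [-0.0185, -0.8076, -0.5894, 0.729], [0.0, 0.0, 0.0, 1.0]]}
top
{'camera_matrix': [[429.0675, 0.0, 313.571], [0.0, 429.0675, 193.6643], [0.0, 0.0, 1.0]], 'extrinsics': [[-0.0935, -0.9724, 0.2137, 0.2431], [-0.9956, 0.0904, -0.0242, -0.0452], [0.0042, -0.215, -0.9766, 1.3847], [0.0, 0.0, 0.0, 1.0]]}
wrist
{'camera_matrix': [[341.5513, 0.0, 320.8293], [0.0, 341.5513, 195.639], [0.0, 0.0, 1.0]], 'tool_from_camera': [[0.0008, -0.9618, -0.2737, 0.0681], [1.0, 0.0009, -0.0001, -0.0005], [0.0003, -0.2737, 0.9618, -0.1317], [0.0, 0.0, 0.0, 1.0]]}
0.15 [0.20452718 0.53719883 0.2418462 ] [-1.40162259e-04  1.80895265e-01  9.83502261e-01 -4.30880585e-04] 0.011 0.08554785723489168
```

View pics/scene0.png

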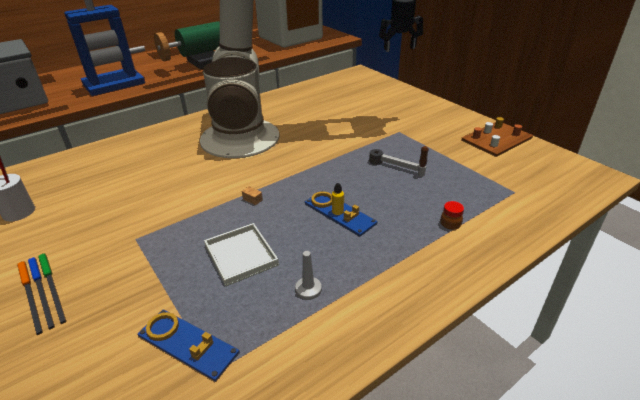

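View pics/top0.png

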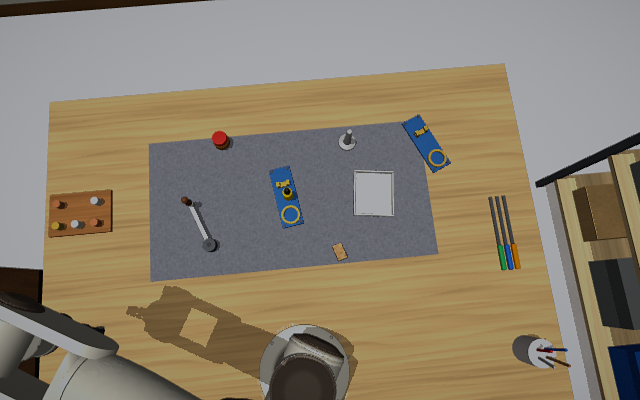

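View pics/wrist0.png

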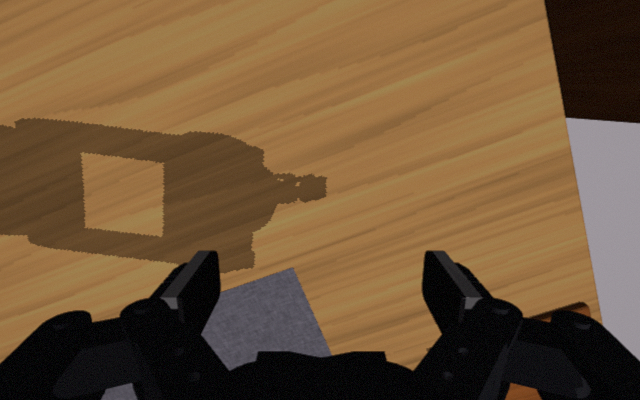

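Top view: the blue jigs are at (286,197), which holds the yellow bottle and is nearer the base at about (305,365), and at (426,143), an empty look-alike that is farther away. I choose (286,197). The crank runs from its boss at (209,245) to its grip at (185,201), and the tray is at (374,193). The bystanders are the jar (221,140), the mandrel (347,141) and the cork block (340,251).

```bash
cat > h.py <<'E'
from bench import *
import cv2,numpy as np
from scipy.spatial.transform import Rotation as R
def RQ(q): return R.from_quat([q[1],q[2],q[3],q[0]])
def quat(yaw):
    # tool down, tool y axis (jaw direction) at world angle yaw ; z down
    y=np.array([np.cos(yaw),np.sin(yaw),0]); z=np.array([0,0,-1.]); x=np.cross(y,z)
    q=R.from_matrix(np.c_[x,y,z]).as_quat(); return [q[3],q[0],q[1],q[2]]
def cam(n):
    m=eyes.camera_model(n); 
    if n=="wrist":
        T=np.eye(4);T[:3,:3]=RQ(get_tcp_rot()).as_matrix();T[:3,3]=get_eef_pos();E=T@m["tool_from_camera"]
    else: E=np.array(m["extrinsics"])
    return np.array(m["camera_matrix"]),E
def snap(n,name=None):
    K,E=cam(n); p=eyes.camera(n)[:,:,::-1].copy()
    if name: cv2.imwrite("pics/"+name+".png",p); np.savez("pics/"+name,K=K,E=E)
    return p,K,E
def cast(px,z,K,E):
    px=np.atleast_2d(px).astype(float)
    d=np.c_[px,np.ones(len(px))]@np.linalg.inv(K).T@E[:3,:3].T
    t=(z-E[2,3])/d[:,2]; return E[:3,3]+d*t[:,None]
def proj(P,K,E):
    P=np.atleast_2d(P); c=(P-E[:3,3])@E[:3,:3]; u=c@K.T; return u[:,:2]/u[:,2:]
def ld(name):
    d=np.load("pics/"+name+".npz"); return cv2.imread("pics/"+name+".png"),d["K"],d["E"]
def hsv(p,lo,hi): return cv2.inRange(cv2.cvtColor(p,cv2.COLOR_BGR2HSV),np.array(lo),np.array(hi))
E
python3 - <<'E'
from h import *
p=cv2.imread("pics/top0.png"); K,E=cam("top")
f=lambda px,z: print(px,np.round(cast(px,z,K,E)[0],3))
b=hsv(p,(100,120,60),(125,255,255)); b[:,:250]=0;b[:,320:]=0;b[:150]=0;b[240:]=0
c=max(cv2.findContours(b,0,2)[0],key=cv2.contourArea)
w=cast(cv2.convexHull(c)[:,0],.01,K,E)[:,:2]
r=cv2.minAreaRect((w*1000).astype(np.float32)); print("jig",r)
f((291,214.5),.02)
f((282,183),.036)
f((288,193),.055)
f((209,245),.034);f((185,201),.09);f((196,211),.03)
f((374,193),.022);
y=hsv(p,(20,150,100),(35,255,255));y[:,:275]=0;y[:,300:]=0;
f((221,140),.055);f((347,146),.01);f((340,251),.03)
for n,a,bx in (("top",(240,140,200,120),4),):
    x0,y0,ww,hh=a; cv2.imwrite("pics/crop_top.png",cv2.resize(p[y0:y0+hh,x0:x0+ww],None,fx=4,fy=4,interpolation=2))
E
```

```text
jig ((543.7584228515625, 11.981918334960938), (199.53555297851562, 69.31501007080078), 9.123434066772461)
(291, 214.5) [ 0.48 -0.    0.02]
(282, 183) [0.583 0.02  0.036]
(288, 193) [0.544 0.002 0.055]
(209, 245) [0.405 0.263 0.034]
(185, 201) [0.54  0.318 0.09 ]
(196, 211) [0.518 0.301 0.03 ]
(374, 193) [ 0.525 -0.275  0.022]
(221, 140) [0.74  0.206 0.055]
(347, 146) [ 0.697 -0.207  0.01 ]
(340, 251) [ 0.348 -0.144  0.03 ]
```

View pics/crop_top.png

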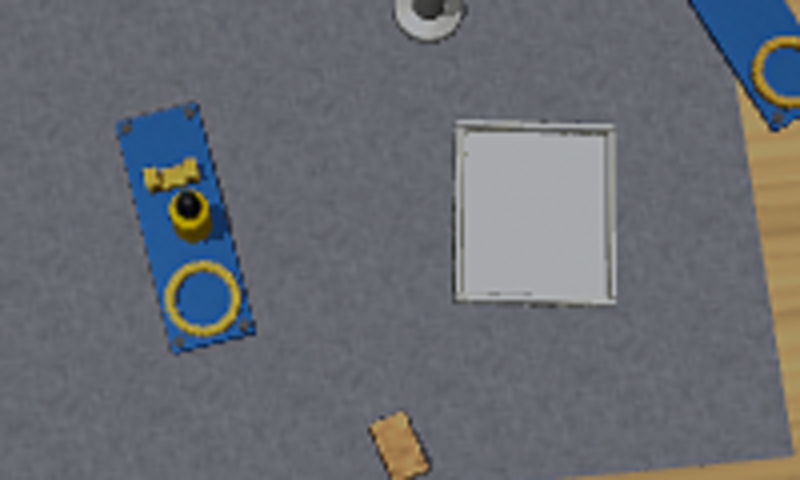

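The jig measures 199.5×69.3 mm (200×70 given), so the choice holds. In the close crop it carries the bottle between nest and fork. Next is a wrist view from above it.

```bash
python3 - <<'E'
from h import *
a=np.radians(9.1+90)
q=planner.solve_ik([.53,.01,.25],quat(a)); print(q)
bot.move_to([.53,.01,.25],quat(a)); print(get_time(),get_joint_positions().round(3))
snap("wrist","w1")
E
```

```text
[-1.26525879e-01  5.40518427e-02  1.52776875e+00 -4.44089210e-16
  1.55977206e+00 -1.85614717e+00]
2.3667 [-0.125  0.054  1.528  0.     1.56  -1.856]
```

View pics/w1.png

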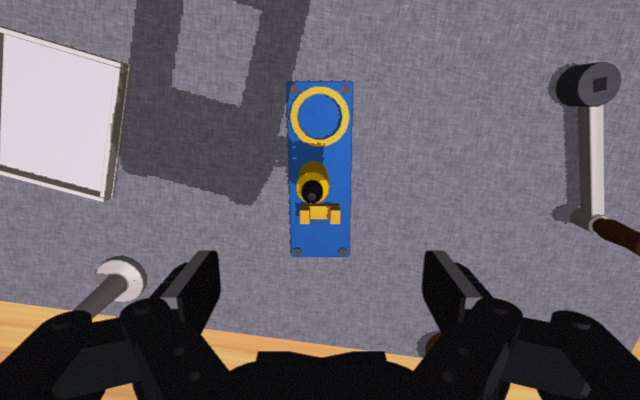

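The wrist view shows the nest ring at (319,115), the bottle with its cap at (312,192), the fork at (320,214), the tray's right corner at (127,65) and the crank boss at (590,85).

```bash
python3 - <<'E'
from h import *
p,K,E=ld("w1")
cv2.imwrite("pics/w1c.png",cv2.resize(p[75:265,270:370],None,fx=3,fy=3,interpolation=2))
cv2.imwrite("pics/w1d.png",cv2.resize(p[50:270,520:640],None,fx=3,fy=2.7,interpolation=2))
b=hsv(p,(100,120,50),(125,255,255))
c=max(cv2.findContours(b,0,2)[0],key=cv2.contourArea)
w=cast(cv2.convexHull(c)[:,0],.01,K,E)[:,:2]
r=cv2.minAreaRect((w*1000).astype(np.float32)); print("jig",r)
y=hsv(p,(18,120,90),(35,255,255)); 
cs=[c for c in cv2.findContours(y,0,1)[0] if cv2.contourArea(c)>30]
for c in cs:
    print(cv2.boundingRect(c),cv2.contourArea(c))
ring=[c for c in cs if cv2.boundingRect(c)[1]<100][0]
pts=cast(ring[:,0],.02,K,E)[:,:2]
print("ring",cv2.fitEllipse((pts*1000).astype(np.float32)))
cx=(p.max(2)<45).astype(np.uint8)*255; cx[:,:290]=0;cx[:,340:]=0;cx[:170]=0;cx[215:]=0
n,l,s,ce=cv2.connectedComponentsWithStats(cx); print(s,ce)
E
```

```text
jig ((543.2969970703125, 10.135025024414062), (198.02003479003906, 69.2987289428711), 9.28917121887207)
(506, 388, 36, 12) 289.5
(391, 359, 29, 12) 65.5
(215, 351, 42, 13) 248.5
(0, 340, 21, 8) 67.5
(0, 326, 35, 12) 144.0
(92, 317, 14, 5) 34.5
(0, 302, 69, 20) 690.0
(300, 206, 40, 18) 480.5
(296, 171, 33, 33) 370.0
(290, 87, 59, 59) 2616.5
ring ((480.6319885253906, -0.33736273646354675), (58.73601150512695, 59.052547454833984), 13.466827392578125)
[[     0      0    640    400 255677]
 [   302    181     20     23    323]] [[319.50996765 199.51081638]
 [311.60990712 190.9380805 ]]
```

View pics/w1c.png

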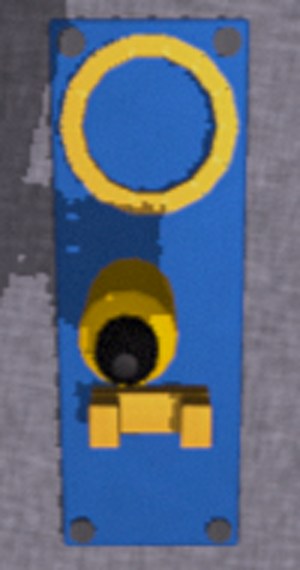

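View pics/w1d.png

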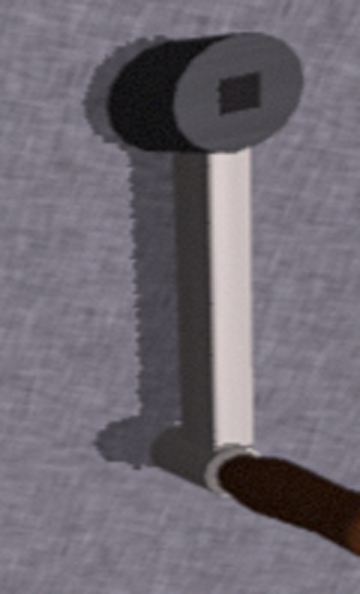

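```bash
python3 - <<'E'
from h import *
p,K,E=ld("w1")
s=cast((312.3,186.7),.07,K,E)[0]; c=cast((311.5,195.5),.1,K,E)[0]; print("bottle",s,c)
a=np.radians(9.2); ux=np.array([np.cos(a),np.sin(a)]);uy=np.array([-ux[1],ux[0]])
o=np.array([.5435,.0110])-.015*ux
for v in (s,c): print((v[:2]-o)@ux,(v[:2]-o)@uy)
pc=cast((270+150/3,75+395/3),.036,K,E)[0]; print("fork mid px",pc,(pc[:2]-o)@ux,(pc[:2]-o)@uy)
t=cv2.imread("pics/top0.png");Kt,Et=cam("top")
m=((t.min(2)>125)).astype(np.uint8)*255; m[:165]=0;m[225:]=0;m[:,:345]=0;m[:,400:]=0
cc=max(cv2.findContours(m,0,2)[0],key=cv2.contourArea)
w=cast(cv2.convexHull(cc)[:,0],.022,Kt,Et)[:,:2]
print("tray",cv2.minAreaRect((w*1000).astype(np.float32)))
# crank from w1: arm edges top face z=.03, px from crop (/3,/2.7)
f=lambda x,y:(520+x/3,50+y/2.7)
e=cast([f(207,155),f(251,155),f(212,440),f(253,440)],.03,K,E); print(e)
b=cast(f(239,92),.034,K,E)[0]; print("boss",b)
print("arm yaw",np.degrees([np.arctan2(*(e[i+2]-e[i])[1::-1]) for i in(0,1)]), np.linalg.norm(e[1]-e[0]))
E
```

```text
bottle [0.54270912 0.00339599 0.07      ] [0.54279556 0.00345156 0.1       ]
0.013003558524983057 -0.00737975146372974
0.013097766576495945 -0.007338711393149536
fork mid px [0.57178493 0.0153315  0.036     ] 0.04361360715346868 -0.0002464476230431231
tray ((524.2298583984375, -272.527099609375), (125.57781219482422, 141.63128662109375), 83.47559356689453)
[[0.42832566 0.26394129 0.03      ]
 [0.4259932  0.27837737 0.03      ]
 [0.53385297 0.30699035 0.03      ]
 [0.53148459 0.32164169 0.03      ]]
boss [0.40621362 0.26298787 0.034     ]
arm yaw [22.19262569 22.29960416] 0.01462329346989523
```

```bash
python3 - <<'E'
from h import *
q=quat(np.radians(99.2))
bot.move_to([.5427,.0034,.15],q)
bot.servo_line([.5427,.0034,.048],speed=.12)
print(get_time(),get_contact_force())
grip(.02); print(get_time(),get_gripper_width(),get_contact_force(),get_eef_pos())
bot.servo_line([.5427,.0034,.15],speed=.15)
print(get_time(),get_gripper_width(),get_contact_force())
snap("wrist","w2")
E
```

```text
3.9 [-0.83929287  0.45366715 -0.90421867]
4.45 0.03033745489063162 [-1.89892139 -0.06407691  5.8079964 ] [0.54287676 0.0033954  0.0483806 ]
5.2833 0.029644564539105044 [ 1.00371209  0.21986337 -1.05300791]
```

View pics/w2.png

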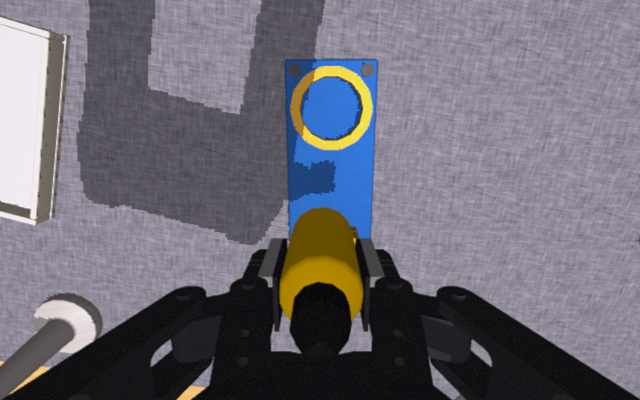

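The bottle is held between the pads at (320,260), upright and clear of the jig. Next I place it in the tray.

```bash
python3 - <<'E'
from h import *
q=quat(np.radians(99.2))
bot.move_to([.522,-.272,.14],q)
print(get_time(),get_gripper_width())
bot.servo_line([.522,-.272,.0440],speed=.08)
bot.pause(.1)
print(get_contact_force(),get_eef_pos())
grip(.07); print(get_time(),get_gripper_width())
bot.servo_line([.522,-.272,.16],speed=.12)
snap("wrist","w3"); snap("scene","s3"); print(get_time())
E
```

```text
6.4083 0.030409160592891626
[-0.01822805  0.19449712 -0.07469551] [ 0.52220015 -0.27210187  0.04449635]
8.325 0.07020706567092858
9.5417
```

View pics/w3.png

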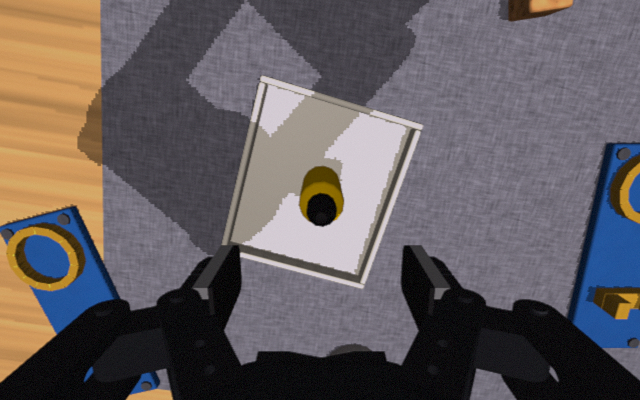

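View pics/s3.png

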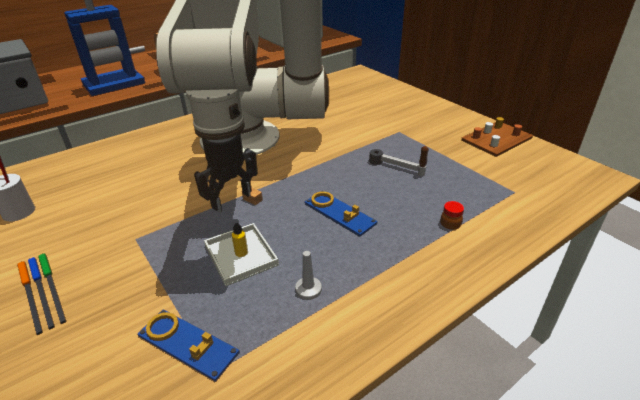

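The bottle stands upright in the tray at (239,240) in the scene view and (321,205) in the wrist view, and the jig is clear. Next is a wrist view over the crank.

```bash
python3 - <<'E'
from h import *
q=quat(np.radians(112.2))
bot.move_to([.452,.2815,.22],q); bot.pause(.1)
snap("wrist","w4"); print(get_time())
E
```

```text
11.7083
```

View pics/w4.png

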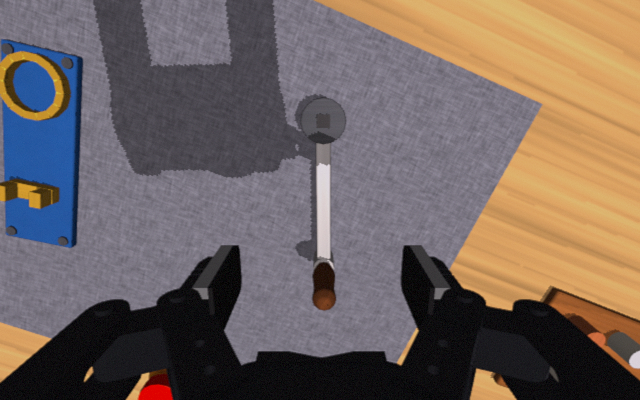

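```bash
python3 - <<'E'
from h import *
p,K,E=ld("w4")
cv2.imwrite("pics/w4c.png",cv2.resize(p[85:315,270:380],None,fx=3,fy=2.5,interpolation=2))
# arm: bright rows
g=p.min(2).astype(int)
L=[];Rr=[]
for y in range(172,250,6):
    x=np.where(g[y,305:340]>165)[0]+305; L.append((x.min()-.5,y));Rr.append((x.max()+.5,y))
l=cast(L,.03,K,E);r=cast(Rr,.03,K,E); m=(l+r)/2
print("width",np.linalg.norm(l-r,axis=1).round(4))
d=cv2.fitLine((m[:,:2]*1000).astype(np.float32),cv2.DIST_HUBER,0,.01,.01).ravel(); print("line",d,np.degrees(np.arctan2(d[1],d[0])))
# boss top: circle candidates
h=cv2.cvtColor(p,cv2.COLOR_BGR2GRAY)[85:160,290:355]
for y in (110,120,130): print(p[y,296:352].mean(1).astype(int))
E
```

```text
width [0.0125 0.0125 0.0126 0.0127 0.0127 0.0128 0.0129 0.0129 0.013  0.012
 0.0121 0.0122 0.0122]
line [9.2205250e-01 3.8706478e-01 4.8747302e+02 2.9631717e+02] 22.771984
[ 96  79  77  79  77  75  66  64  80  89  92  93  91  92  92  91  91  91
  92  90  92  93  93  93  92  93  93  92  93  94  93  93  93  92  96  94
  95  94  96  96  96  95  94  94  95  96  89  81 105 120 122 122 121 121
 125 131]
[ 75  74  77  72  63  71  84  85  85  86  88  87  88  86  86  90  88  87
  88  89  82  72  68  69  65  70  71  69  68  67  69  68  69  73  85  93
  92  92  91  91  90  92  92  92  92  93  91  93  89  78 105 125 127 130
 120 121]
[ 79  88 112 123 122  95  75  79  87  87  87  90  88  87  87  88  86  90
  92  89  91  89  90  90  91  92  90  92  90  91  90  91  90  91  91  92
  94  93  93  93  91  93  92  92  92  90  91  88 111 124 131 127 119 117
 120 122]
```

View pics/w4c.png

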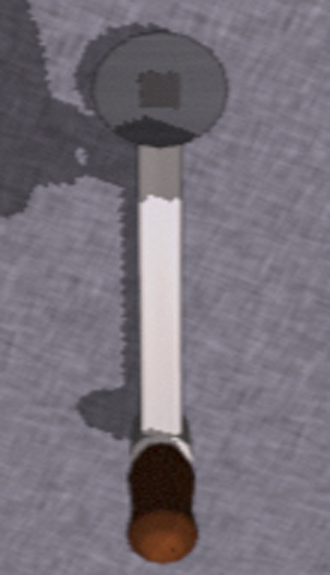

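```bash
python3 - <<'E'
from h import *
p,K,E=ld("w4")
b=cast([(323.4,120.9),(270+94/3,120.9),(270+227/3,120.9),(323.5,85+32/2.5),(323.5,85+147/2.5)],.034,K,E);print(b)
d=np.linalg.norm; print(d(b[1]-b[2]),d(b[3]-b[4]))
g=cast((270+163/3,85+535/2.5),.095,K,E)[0]; print("gripTop",g, d((g-b[0])[:2]))
for a in (22.2,22.8):
    u=np.array([np.cos(np.radians(a)),np.sin(np.radians(a))])
    print("bal",b[0][:2]+.049*u,"end",b[0][:2]+.15*u)
l=np.array([.92205,.38706]);pt=np.array([.48747,.29632]); bb=b[0][:2]
print("line proj of bal", pt+l*((bb-pt)@l+.049))
# second look at jig
i=hsv(p,(100,120,50),(125,255,255))
E
```

```text
[[0.40641262 0.26325398 0.034     ]
 [0.41399493 0.24465805 0.034     ]
 [0.39876202 0.28201742 0.034     ]
 [0.38768071 0.25566845 0.034     ]
 [0.42559384 0.27122054 0.034     ]]
0.040345561216632964 0.04097893580980197
gripTop [0.54059785 0.31869771 0.095     ] 0.14518843261165265
bal [0.45178028 0.28176818] end [0.54529321 0.3199301 ]
bal [0.45158392 0.28224224] end [0.5446921  0.32138132]
line proj of bal [0.45193651 0.28140368]
```

```bash
python3 - <<'E'
from h import *
q=quat(np.radians(112.4))
print(bot.tips_ahead)
grip(.04); print(bot.tips_ahead,get_gripper_width())
bot.move_to([.4518,.2818,.10],q)
bot.servo_line([.4518,.2818,.035],speed=.1)
bot.pause(.1); print(get_time(),get_contact_force())
bot.servo_line([.4518,.2818,.016],speed=.04)
bot.pause(.1); print(get_time(),get_contact_force(),get_eef_pos())
snap("wrist","w5")
E
```

```text
0.011
0.011 0.04010442260137201
13.5583 [ 0.52633196 -0.11137003  0.59325393]
14.2833 [-1.06301485 -0.01958507 -1.72318551] [0.45192837 0.28185648 0.01617042]
```

View pics/w5.png

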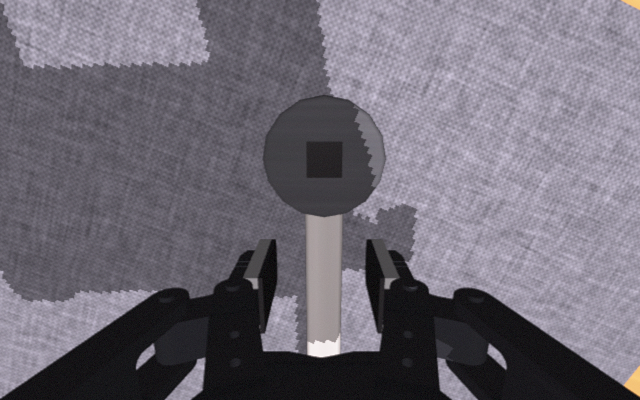

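The open pads straddle the arm evenly, with the inner edges at columns 277 and 367 and the arm centred at about 323. The boss is at (324,157). Close, lift a little and check the torque for balance.

```bash
python3 - <<'E'
from h import *
p,K,E=ld("w5"); b=cast((324,156.5),.034,K,E)[0]; t=get_eef_pos(); print("boss",b,np.linalg.norm((b-t)[:2]))
print(get_ft_torque())
grip(.004); bot.pause(.2)
f0=get_contact_force();m0=get_ft_torque();print(get_time(),get_gripper_width(),f0,m0,get_eef_pos())
bot.servo_line([.4518,.2818,.046],speed=.05); bot.pause(.4)
print(get_time(),get_gripper_width(),get_contact_force(),get_ft_torque(),get_eef_pos(),get_tcp_rot())
snap("wrist","w6"); snap("scene","s6")
E
```

```text
boss [0.4056777  0.26260029 0.034     ] 0.050093854594608044
[0.02002988 0.02424573 0.0087435 ]
14.8833 0.012660562748073317 [-0.88567057  0.46835597  5.73589407] [0.02557529 0.28624231 0.00508291] [0.45192342 0.28193123 0.01636412]
16.0333 0.01274584781057303 [ 0.42926065 -0.76103972 -7.98367245] [ 0.00455701 -0.02489442  0.06085183] [0.4517683  0.28177924 0.04589736] [-8.57770388e-05 -1.94231688e-01  9.80955679e-01 -1.15502590e-05]
```

View pics/w6.png

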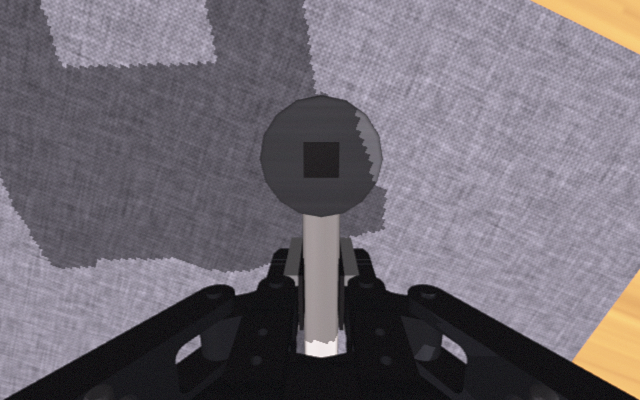

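```bash
python3 - <<'E'
from h import *
p,K,E=ld("s6"); cv2.imwrite("pics/s6c.png",cv2.resize(p[100:220,330:480],None,fx=5,fy=4.5,interpolation=2))
E
```

```text
(no output)
```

View pics/s6c.png

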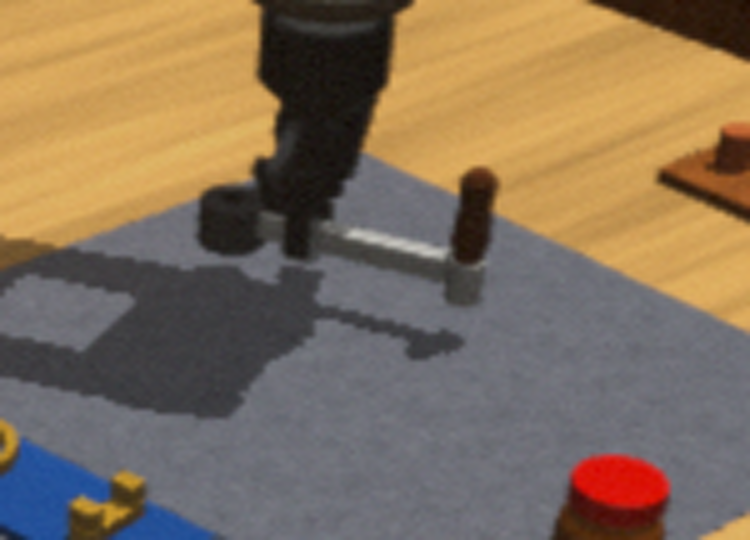

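The crank is clear of the bench, level in both views, with a load of 8.0 N and almost no moment. I'll carry it high to above the jig, then look.

```bash
python3 - <<'E'
from h import *
q=quat(np.radians(99.2+.0))
o=np.array([.5285,.0085])
bot.servo_line([.4518,.2818,.12],speed=.15)
bot.move_to([o[0],o[1],.12],q); bot.pause(.4)
print(get_time(),get_gripper_width(),get_contact_force(),get_ft_torque(),get_eef_pos())
snap("wrist","w7"); snap("scene","s7"); snap("top","t7")
p,K,E=ld("s7"); cv2.imwrite("pics/s7c.png",cv2.resize(p[100:250,260:420],None,fx=4.5,fy=3.8,interpolation=2))
E
```

```text
18.275 0.013113480206672658 [ 0.09838431  1.54179738 -6.899789  ] [ 0.02069063 -0.02313198 -0.03270235] [0.52848951 0.00890417 0.12001156]
```

View pics/w7.png

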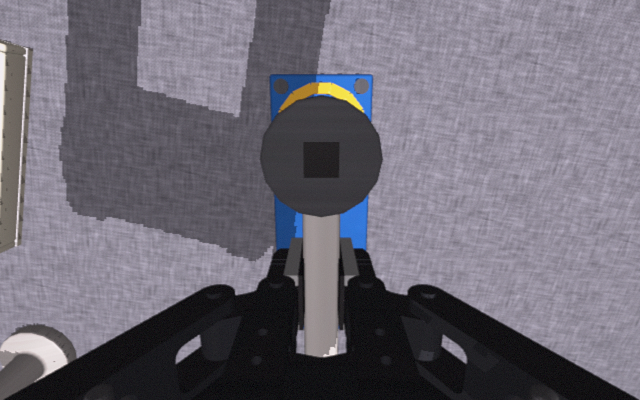

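View pics/s7c.png

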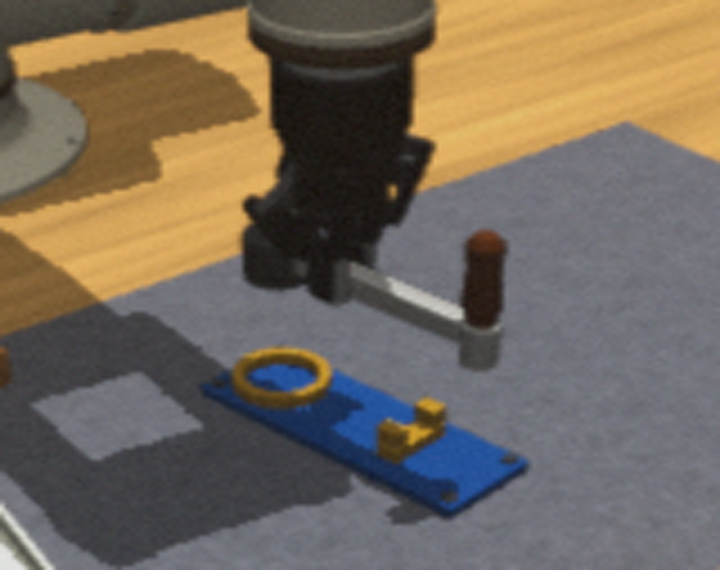

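The boss disc is at (321,156) above the nest's visible arc, near row 90. The jig's left and right edges are near columns 271 and 372. Compare them in jig coordinates.

```bash
python3 - <<'E'
from h import *
p,K,E=ld("w7")
zt=.12
# boss disc
dk=(p.max(2)<85).astype(np.uint8)*255
m=np.zeros_like(dk); cv2.circle(m,(321,156),68,255,-1); dk&=m
for y in (130,150,170):
    x=np.where(dk[y]>0)[0]; print(y,x.min(),x.max())
cnt=max(cv2.findContours(dk,0,1)[0],key=cv2.contourArea)
pts=np.array([c for c in cnt[:,0] if c[1]<205 and not(c[0]<270 and c[1]>170)])
e=cv2.fitEllipse(pts.astype(np.float32)); print(e)
boss=cast(e[0],zt-.0162+.034,K,E)[0]; print("boss",boss)
# jig plate edges
b=hsv(p,(100,110,40),(125,255,255))
L=[];Rr=[]
for y in list(range(120,240,4)):
    x=np.where(b[y,255:390]>0)[0]+255
    if len(x): L.append((x.min()-.5,y));Rr.append((x.max()+.5,y))
T=[]
for x in range(285,360,4):
    yy=np.where(b[60:110,x]>0)[0]+60; T.append((x,yy.min()-.5))
def fit(a): 
    w=cast(a,.01,K,E)[:,:2]*1000; return cv2.fitLine(w.astype(np.float32),cv2.DIST_HUBER,0,.01,.01).ravel()
l,r,t=fit(L),fit(Rr),fit(T)
for v in(l,r,t): print(v,np.degrees(np.arctan2(v[1],v[0])))
u=(l[:2]*np.sign(l[0])+r[:2]*np.sign(r[0]));u/=np.linalg.norm(u); n=np.array([-u[1],u[0]])
mid=(l[2:]@n+r[2:]@n)/2; width=abs(l[2:]@n-r[2:]@n); x0=t[2:]@u
o=u*(x0+85)+n*mid; print("jig yaw",np.degrees(np.arctan2(u[1],u[0])),"width",width,"origin",o)
d=boss[:2]*1000-o; print("boss in jig",d@u,d@n)
# nest arc outer
y=hsv(p,(15,100,80),(35,255,255));y[130:]=0;y[:,:265]=0;y[:,375:]=0
A=[(x,np.where(y[:,x]>0)[0].min()-.5) for x in range(285,360,3)]
w=cast(A,.02,K,E)[:,:2]*1000
from scipy.optimize import least_squares
s=least_squares(lambda c:np.hypot(*(w-c).T)-30,o-49*u); print("nest",s.x,(s.x-o)@u,(s.x-o)@n,np.abs(s.fun).max())
# arm edges at z .03 over underside
g=p.min(2)
M=[]
for yy in range(218,232,2):
    x=np.where(g[yy,295:350]>90)[0]+295; print(yy,x.min(),x.max()); M.append(((x.min()+x.max())/2,yy))
for nm in ("w1",):pass
w=cast(M,zt-.0162+.03,K,E)[:,:2]*1000-boss[:2]*1000
print("arm rel boss in jig",(w@u).round(1),(w@n).round(2))
E
```

```text
130 266 375
150 261 380
170 262 379
((320.4958190917969, 155.80691528320312), (118.57513427734375, 120.82200622558594), 92.96794891357422)
boss [ 4.79284606e-01 -3.12967213e-04  1.37800000e-01]
[ 9.8607862e-01  1.6627966e-01  5.4072772e+02 -2.5182833e+01] 9.571582
[9.8633170e-01 1.6477171e-01 5.3020154e+02 4.3124905e+01] 9.4839735
[ 1.6135083e-01 -9.8689711e-01  4.4454800e+02 -2.0180907e+00] -80.71468
jig yaw 9.527775 width 69.10782 origin [529.0726      7.8981857]
boss in jig -50.460319854194466 0.1433048760578899
nest [ 4.80551565e+02 -2.57231081e-01] -49.20161168335565 -0.011442235270188412 0.5868078111084607
218 303 339
220 303 339
222 303 339
224 303 339
226 303 339
228 303 339
230 303 339
arm rel boss in jig [23.5 24.3 25.1 25.9 26.7 27.5 28.2] [0.07 0.07 0.07 0.06 0.06 0.06 0.05]
```

The arm is lined up within about 0.3° and 0.2 mm sideways, and the boss sits 1.3 mm short along x. I'll correct that and descend to the hold height, where the underside is at about 72 mm (52 mm over the nest, 48 mm from arm to fork).

```bash
python3 - <<'E'
from h import *
q=quat(np.radians(99.35))
bot.servo_line([.5297,.0085,.088],rotation=q,speed=.04); bot.pause(1.0)
print(get_time(),get_gripper_width(),get_contact_force(),get_ft_torque(),get_eef_pos(),np.abs(get_qvel()).max())
snap("wrist","w8"); snap("scene","s8"); snap("top","t8")
p,K,E=ld("s8"); cv2.imwrite("pics/s8c.png",cv2.resize(p[100:300,200:420],None,fx=3.6,fy=3,interpolation=2))
# scene check: expected vs seen points
P=np.array([[.5297,.0089]]); u=np.array([np.cos(np.radians(9.35)),np.sin(np.radians(9.35))])
e=np.r_[P[0]+.101*u,0]
for z in (.0718,.0718+.095): print("end exp px scene",proj(e+[0,0,z],K,E))
K2,E2=cam("top"); print("grip top exp px top",proj(e+[0,0,.0718+.095],K2,E2))
t=cv2.imread("pics/t8.png"); cv2.imwrite("pics/t8c.png",cv2.resize(t[150:250,240:340],None,fx=6,fy=6,interpolation=2))
E
```

```text
20.375 0.012996330030838306 [-8.00687903e-01  4.20453189e-03 -7.02108649e+00] [ 0.02667245  0.00147767 -0.03826595] [0.52968871 0.00850073 0.08799312] 0.00105010652672361
end exp px scene [[365.48933071 205.84936508]]
end exp px scene [[367.21038093 173.46832233]]
grip top exp px top [[275.94231104 157.40490072]]
```

View pics/s8c.png

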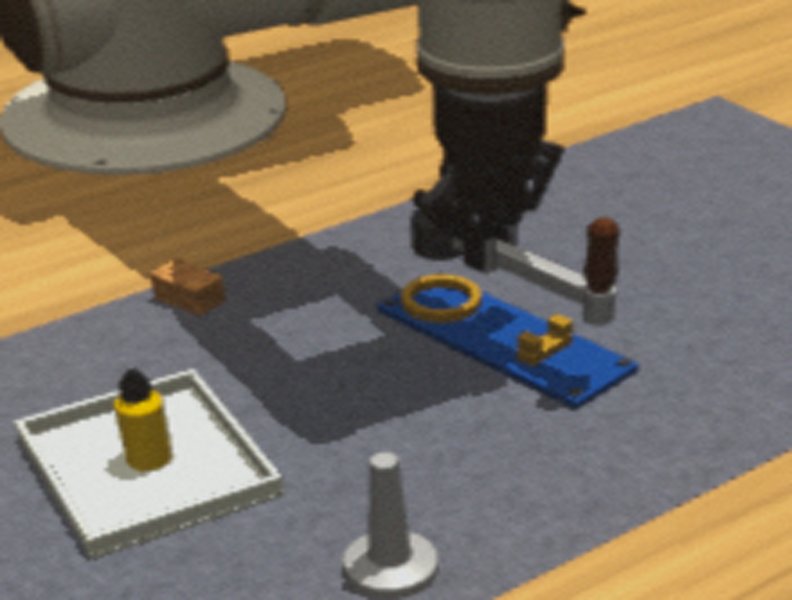

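View pics/w8.png

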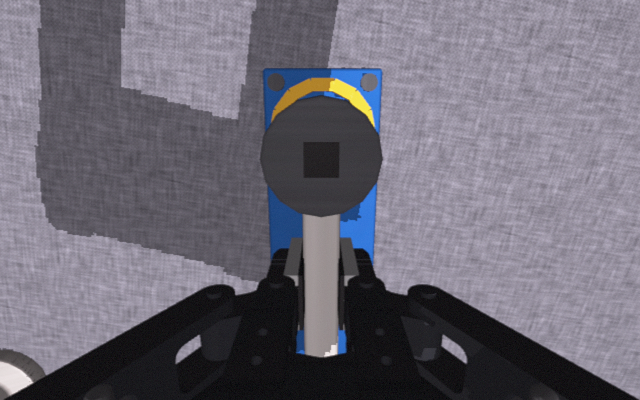

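View pics/t8c.png

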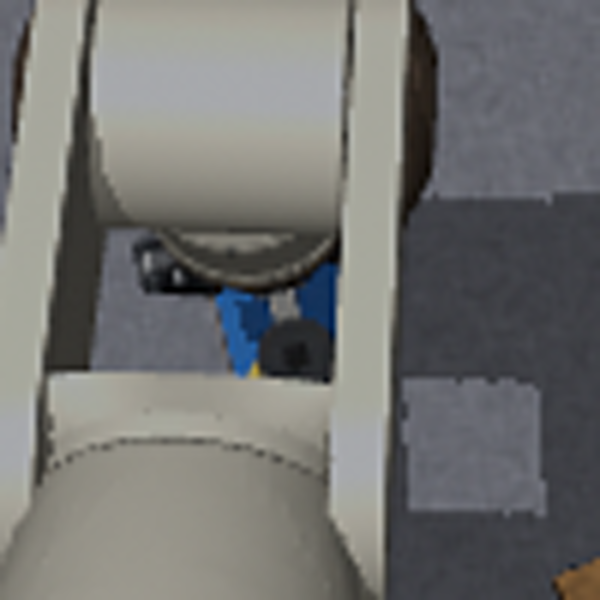

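In the scene view the grip top is at (367.5,174) against an expected (367.2,173.5), and the foot is at (366.7,206) against (365.5,206), so the crank is level. I'll measure boss against nest once more from w8, then hand in.

```bash
python3 - <<'E'
from h import *
from scipy.optimize import least_squares
p,K,E=ld("w8")
boss=cast((320.5,155.8),.088-.0162+.034,K,E)[0]
y=hsv(p,(15,100,80),(35,255,255));y[130:]=0;y[:,:265]=0;y[:,378:]=0
A=[(x,np.where(y[:,x]>0)[0].min()-.5) for x in range(285,360,3)]
w=cast(A,.02,K,E)[:,:2]
s=least_squares(lambda c:np.hypot(*(w-c).T)-.03,[.48,0]); print("nest",s.x,np.abs(s.fun).max(),"boss",boss, "diff mm",(boss[:2]-s.x)*1000)
if np.hypot(*(boss[:2]-s.x))<.0025:
    print(get_time(),get_gripper_width()); sign_off(); print("done")
E
```

```text
nest [ 4.80518175e-01 -2.31861495e-04] 0.00042256764001193103 boss [ 0.48049564 -0.00081148  0.1058    ] diff mm [-0.02253195 -0.57961576]
20.525 0.013340692660262164
the job is handed in; nothing more can be done
done
```

I moved the yellow bottle off the jig nearest the robot and stood it upright in the white tray. I then lifted the crank by its balance point and handed the job in at 20.5 s, still holding it over the jig with the wooden grip up.

**Last checks:**
- **Alignment:** the boss axis is within 0.6 mm of the nest centre. The arm's line was within about 0.3° of the jig's in the view just before the last move, and I then turned it 0.15° nearer.
- **Height:** by the gripper's height, the crank's underside is about 72 mm above the bench. That leaves about 52 mm over the nest and 48 mm between arm and fork.
- **Hold:** the crank is level in the scene view to within about 1 pixel. The load is about 7 N with very little moment, the grip is steady and the joints are still.
- **Bystanders:** the mandrel and cork block look untouched in the last scene view. The jar was outside that last crop, but it was undisturbed when last seen and the arm did not go near it.

**Disagreements:** the jig's direction came out between 9.1° and 9.5° across three views, and I used 9.35°. In the final top view the arm hid most of the crank, so the end position rests on the wrist and scene cameras.

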